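# Close out a tea batch: hang the retained samples and nest the measures

## Task

This tea batch is packed, so clear the packing spot: nest the three open measuring tins in size order, the small one in the middle one in the large one, standing on the table. Hook every hanging sample tin on the bench over the rail around the single tape band first, all of them, and only then slide them along the rail, without unhooking or lifting them there, into the bay between the two tape bands, and leave them hanging freely. Leave the other things on the bench where they are.

Things in the scene. Friction and masses are not known exactly. Their poses are not given: they have to be found in the camera images.
- rail: fixed steel rail: a level white round bar 10 mm thick, 470 mm long, between two posts (16 mm thick, 208 mm high). Origin on the table under the bar's middle; the bar runs along this body's y axis, its centre line 200 mm above the origin. x points away from the robot, within 6 degrees
- bay_mid (a point): middle of the marked bay, on the bar's centre line. The bay is the length of bar between two black tape bands (14 mm wide, their middles 85 mm either way from this point along y, the bar's direction; x is level across the bar, z up). The thin tape does not obstruct sliding. The bay is on the left or the right half of the bar
- load_mid (a point): the single black tape band round the other half of the bar, on its centre line: the place for hooking tins on; same axes as the bay. About 180 to 220 mm from the middle of the bay
- sample1_grip (a point): hanging sample tin: closed white canister with green lid band (44 mm across, 50 mm high, flat bottom), a flat aluminium hook above it and on top a grey grip block 16 x 16 mm, 34 mm high, sides square to x and y. 136 mm high in all, 90 to 145 g, balanced: hangs upright. Point: centre of the block, on the axis, 119 mm above the bottom; z up. May be absent
- sample1_hook (a point): inside top of that tin's hook (23 mm below the block's centre): a U open downwards in the x-z plane, inside x -9 to +9 mm, strip 6 mm thick, 12 mm wide. The stem at -x runs down to the canister; the prong at +x ends 18 mm below the point, 28 mm above the canister: the bar enters there from +x. Hung, the point is on top of the bar. At the start +x points away from the robot within 35 deg
- sample2_grip (a point): hanging sample tin: closed white canister with green lid band (44 mm across, 50 mm high, flat bottom), a flat aluminium hook above it and on top a grey grip block 16 x 16 mm, 34 mm high, sides square to x and y. 136 mm high in all, 90 to 145 g, balanced: hangs upright. Point: centre of the block, on the axis, 119 mm above the bottom; z up. May be absent
- sample2_hook (a point): inside top of that tin's hook (23 mm below the block's centre): a U open downwards in the x-z plane, inside x -9 to +9 mm, strip 6 mm thick, 12 mm wide. The stem at -x runs down to the canister; the prong at +x ends 18 mm below the point, 28 mm above the canister: the bar enters there from +x. Hung, the point is on top of the bar. At the start +x points away from the robot within 35 deg
- sample3_grip (a point): hanging sample tin: closed white canister with green lid band (44 mm across, 50 mm high, flat bottom), a flat aluminium hook above it and on top a grey grip block 16 x 16 mm, 34 mm high, sides square to x and y. 136 mm high in all, 90 to 145 g, balanced: hangs upright. Point: centre of the block, on the axis, 119 mm above the bottom; z up. May be absent
- sample3_hook (a point): inside top of that tin's hook (23 mm below the block's centre): a U open downwards in the x-z plane, inside x -9 to +9 mm, strip 6 mm thick, 12 mm wide. The stem at -x runs down to the canister; the prong at +x ends 18 mm below the point, 28 mm above the canister: the bar enters there from +x. Hung, the point is on top of the bar. At the start +x points away from the robot within 35 deg
- large_mid (a point): large measuring tin: an open straight round steel cup, 88 mm across, 44 mm high, 160 g (give or take), wall 3 mm, bottom 4 mm thick, mouth up. Point: centre, half-way up; z up. Each smaller tin is 12 mm taller than the next, so that when nested it stands 16 mm proud of it and its rim can still be held
- middle_mid (a point): middle measuring tin: an open straight round steel cup, 68 mm across, 56 mm high, 90 g (give or take), wall 3 mm, bottom 4 mm thick, mouth up. Point: centre, half-way up; z up. Each smaller tin is 12 mm taller than the next, so that when nested it stands 16 mm proud of it and its rim can still be held
- small_mid (a point): small measuring tin: an open straight round steel cup, 50 mm across, 68 mm high, 70 g (give or take), wall 3 mm, bottom 4 mm thick, mouth up. Point: centre, half-way up; z up. Each smaller tin is 12 mm taller than the next, so that when nested it stands 16 mm proud of it and its rim can still be held
- tape_roll: bystander: a cardboard ring of tape, 52 mm across, 22 mm high, lying flat. Origin at its underside
- scoop: bystander: a wooden tea spoon 150 mm long, lying flat, beyond the rail. Origin at its underside
- card_pack: bystander: a flat pack of paper cards 90 x 60 x 16 mm. Origin at its underside
- caddy: bystander: a white ceramic jar with a wooden lid, 60 mm across, 85 mm high, beyond the rail. Origin at its underside
- gift_box: bystander: a white gift carton with a dark band, 100 x 200 x 70 mm, beyond the rail. Origin at its underside
- paste_pot: bystander: a small white jar with a green cap, 44 mm across, 50 mm high. Origin at its underside

How it is judged:
On the way:
1. every sample tin present hangs from the rail at once, within 95 mm of the single band (x of sample1_grip in the frame of load_mid between -0.014 and 0.014 m and y of sample1_grip in the frame of load_mid between -0.095 and 0.095 m and z of sample1_grip in the frame of load_mid between 0.021 and 0.035 m and angle between each of sample1_grip, sample2_grip, sample3_grip's own z axis and vertical below 0.2 rad and x of sample2_grip in the frame of load_mid between -0.014 and 0.014 m and y of sample2_grip in the frame of load_mid between -0.095 and 0.095 m and z of sample2_grip in the frame of load_mid between 0.021 and 0.035 m and x of sample3_grip in the frame of load_mid between -0.014 and 0.014 m and y of sample3_grip in the frame of load_mid between -0.095 and 0.095 m and z of sample3_grip in the frame of load_mid between 0.021 and 0.035 m), for 0.2 s.
At the end, for the whole second after the job is handed in: Every sample tin present hangs upright (0.2 rad) on the bar, its centre within 85 mm of the bay's middle. Middle tin on the floor of the large one (centres within 14 mm), small on the floor of the middle one (12 mm), all upright (0.1 rad), the large tin on the table (x of sample1_grip in the frame of bay_mid between -0.014 and 0.014 m and y of sample1_grip in the frame of bay_mid between -0.085 and 0.085 m and z of sample1_grip in the frame of bay_mid between 0.021 and 0.035 m and angle between each of sample1_grip, sample2_grip, sample3_grip's own z axis and vertical below 0.2 rad and x of sample2_grip in the frame of bay_mid between -0.014 and 0.014 m and y of sample2_grip in the frame of bay_mid between -0.085 and 0.085 m and z of sample2_grip in the frame of bay_mid between 0.021 and 0.035 m and x of sample3_grip in the frame of bay_mid between -0.014 and 0.014 m and y of sample3_grip in the frame of bay_mid between -0.085 and 0.085 m and z of sample3_grip in the frame of bay_mid between 0.021 and 0.035 m and horizontal distance between middle_mid and large_mid below 0.014 m and z of middle_mid in the frame of large_mid between 0.004 and 0.016 m and angle between each of middle_mid, small_mid, large_mid's own z axis and vertical below 0.1 rad and horizontal distance between small_mid and middle_mid below 0.012 m and z of small_mid in the frame of middle_mid between 0.004 and 0.016 m and height (world z) of large_mid below 0.03 m); the robot touches nothing.
It fails at once if a sample tin is put on or taken off the rail inside the bay (raised 14 mm or more there over its hanging height while in line with the bar) ((x of sample1_grip in the frame of bay_mid between -0.016 and 0.016 m and y of sample1_grip in the frame of bay_mid between -0.08 and 0.08 m and z of sample1_grip in the frame of bay_mid between 0.042 and 0.065 m) or (x of sample2_grip in the frame of bay_mid between -0.016 and 0.016 m and y of sample2_grip in the frame of bay_mid between -0.08 and 0.08 m and z of sample2_grip in the frame of bay_mid between 0.042 and 0.065 m) or (x of sample3_grip in the frame of bay_mid between -0.016 and 0.016 m and y of sample3_grip in the frame of bay_mid between -0.08 and 0.08 m and z of sample3_grip in the frame of bay_mid between 0.042 and 0.065 m)).
It fails at once if a bystander is moved more than 40 mm (distance of any of tape_roll, scoop, card_pack, caddy, gift_box, paste_pot from where it was at the start of the episode above 0.04 m).
Of sample1, sample2, sample3 only 2 to 3 are there at a start; the rules pass over those that are not, and their reading is None.
At some moment in a run one of large, middle, small may be knocked a few centimetres aside while the robot is not near it.
It also fails if it takes over 210 s, if anything falls off the work surface, if the arm or the gripper's body presses on something with over 40 N, if the wrist force passes 120 N, or if a joint passes its speed limit or range.

## Robot

A 6-joint arm with a two-finger parallel gripper is mounted at the origin on the work surface. World frame = base frame: x ahead of the robot, y to its left, z up, the work surface at z = 0. Lengths are in m, angles in rad, forces in N, time in s.
With the tool pointing down it reaches from about 0.25 to 0.725 m from the base axis. Payload 4 kg.
Tool frame: the origin (TCP) lies midway between the tips of the shut fingers; the grasp point (between the pads) lies 19 mm behind it; z points along the fingers, y is the line along which they close (so a half turn about z gives the same grasp; the last joint's range is limited). The gripper opens to 85 mm and grips with 20 to 120 N. Pads are 22 mm wide; open, the fingers measure 114 mm over their backs; the gripper's body (76 mm by 85 mm) begins 54 mm behind the grasp point. The pads swing forward as they close: fully open they stand 13 mm farther back than shut.
Start: joints at [1.286, 0.241, 0.005, 1.335, 0, 1.571], TCP at [0.14, 0.48, 0.231] pointing down, gripper open.
Joint ranges: [-2.72, 2.72], [-1.05, 1.87], [-1.09, 1.28], [-1.99, 2.15], [-1.42, 1.44], [-3.14, 3.14]. Speed limits (rad/s): [2.79, 2.79, 3.14, 3.14, 3.14, 3.14].

## Interface

Orientations are given as a unit quaternion [x, y, z, w].
In Python, from workcell import monitor, vision, job gives the robot as it stands.
- The arm moves only by the tool move_arm, never from a script. Its argument "moves" is a list that holds one entry, the list of rows, each a list of 5 numbers: the shift along the world's x, y, z in m, then the turn about the world's z in degrees, then the opening in per cent of the stroke, from 0 (shut) to 100 (fully open). In form: [[[x, y, z, turn, gripper], ...]]. A call has 1 to 5 rows; each row is the pose to reach, as a shift and turn from the pose commanded when the call began; what a row does not reach only later rows make up. A row lasts 1/8 s, in which the tool goes at most 62.5 mm and 10.7 degrees, less where a joint would pass 70% of its speed; a pose out of reach is approached as far as the arm can. A call with a gripper value outside its range is refused whole. The fingers move at their own pace and stop on an object; the grip force is fixed at half the most. Time passes only in rows, so rows that repeat a pose let the fingers close. It gives the time, the measured TCP pose, the force, the opening and the grip force at its end, in the units of the state.
- monitor.get_obs(): the state, without advancing time (a new reading comes with each control period).
- vision.camera(name): name is "scene" or "side" or "wrist"; returns a dict with "color" (480x640x3 uint8, red, green, blue), "camera_matrix" (3x3 intrinsics, pixels), "eye" and "attitude" of the camera in the world; the wrist camera has in their place "hand_eye" (4x4, takes a point from camera to tool coordinates, whose origin is the TCP and whose axes are the flange's). Camera axes: x right, y up, looking along -z (the intrinsics and any distortion apply to the point x, -y, -z); pixel columns grow to the right and rows downward; lengths in m; the calibration is good to about 2 mm. A picture is of the moment at which its call begins: read the wrist's pose just before it. There is no depth.
- job.job_done(): hands the job in; it is judged then, once.
The state is a dict: "clock": time; "joint_pos": joint angles; "joint_vel": joint speeds; "tau": joint torques, N m; "eef_pos": TCP position; "tool_rot": TCP orientation; "ft_force": force on the tool from outside, world axes, zero at the start; "ft_torque": the same for the moment, N m; "grip_width": finger opening in m; "grasp_force": force on a finger pad.
Only numpy, scipy, OpenCV 4.12 (cv2) and the standard library are available. Lean on these libraries where they do the work, as an engineer would, in place of code of your own. Each camera call takes 0.05 s, during which the arm holds its last target. There are 200 camera calls.

## Working session

There is one attempt and no reset: what is moved stays moved. The work goes in short steps, Python scripts to look and compute and a tool call to move; the robot and the scene stay as the last step left them, time stands still between calls to the robot, and variables do not carry over. Pictures are saved under pics/ and viewed, at most 14 in all, crops included, and the job is handed in when it is done.

Besides the shell and the picture viewer there is one more tool, called after ">>>" as a command line: name --argument value ..., lists and objects as JSON in quotes. move_arm: Moves the arm, as the interface text tells. Its arguments: {"type":"object","properties":{"moves":{"type":"array","items":{"type":"array","items":{"type":"array","items":{"type":"number"}}}}},"required":["moves"]}

```bash
ls; mkdir -p pics
cat > h.py <<'E'
import numpy as np, cv2, json
from scipy.spatial.transform import Rotation as R
from workcell import monitor, vision, job
def snap(name, fn):
    o=monitor.get_obs(); c=vision.camera(name)
    cv2.imwrite(f'pics/{fn}.png', c['color'][:,:,::-1])
    K=np.array(c['camera_matrix'])
    if name=='wrist':
        T=np.eye(4); T[:3,:3]=R.from_quat(o['tool_rot']).as_matrix(); T[:3,3]=o['eef_pos']
        M=T@np.array(c['hand_eye'])
    else:
        M=np.eye(4); a=np.array(c['attitude']); M[:3,:3]=a if a.shape==(3,3) else R.from_quat(a).as_matrix(); M[:3,3]=c['eye']
    np.savez(f'pics/{fn}.npz',K=K,M=M)
    return {k:c[k] for k in c if k!='color'}
def ray(fn,u,v):
    d=np.load(f'pics/{fn}.npz'); K,M=d['K'],d['M']
    x=np.linalg.solve(K,[u,v,1.]); r=M[:3,:3]@np.array([x[0],-x[1],-x[2]])
    return M[:3,3], r/np.linalg.norm(r)
def atz(fn,u,v,z):
    e,r=ray(fn,u,v); return e+r*(z-e[2])/r[2]
def tri(*obs):
    A=np.zeros((3,3)); b=np.zeros(3); rs=[]
    for fn,u,v in obs:
        e,r=ray(fn,u,v); P=np.eye(3)-np.outer(r,r); A+=P; b+=P@e; rs.append((e,P))
    p=np.linalg.solve(A,b); return p,[np.linalg.norm(P@(p-e)) for e,P in rs]
def proj(fn,p):
    d=np.load(f'pics/{fn}.npz'); q=np.linalg.inv(d['M'])@np.append(p,1); x=d['K']@np.array([q[0],-q[1],-q[2]]); return x[:2]/x[2]
E
python3 - <<'E'
from h import *
print(monitor.get_obs())
for n in ('scene','side','wrist'): print(n,snap(n,n+'0'))
E
```

```text
pics
{'clock': 0.0, 'joint_pos': array([ 1.28600279e+00,  2.41417458e-01,  3.73167950e-03,  1.33520634e+00,
       -1.96982129e-05,  1.57077943e+00]), 'joint_vel': array([-0.00010781,  0.00114882, -0.00023544, -0.0010868 ,  0.00194447,
       -0.00076557]), 'tau': array([-8.07361830e-04, -3.72317576e+01,  2.52407438e+01,  1.69851724e-02,
       -1.62762638e-05,  3.68623361e-06]), 'eef_pos': array([0.14030799, 0.47925218, 0.23041357]), 'tool_rot': array([ 1.41907580e-01,  9.89879357e-01, -1.03868761e-03, -1.38972763e-04]), 'ft_force': array([0.3342427 , 0.27256209, 0.8055234 ]), 'ft_torque': array([ 0.06406676,  0.0664628 , -0.02758888]), 'grasp_force': 0.0, 'grip_width': 0.08548225457854285}
scene {'camera_matrix': array([[544.85331891,   0.        , 317.05426571],
       [  0.        , 544.85331891, 236.14742481],
       [  0.        ,   0.        ,   1.        ]]), 'eye': array([1.14663899, 0.02471787, 0.88527335]), 'attitude': array([0.22891055, 0.24019108, 0.66432625, 0.66976028])}
side {'camera_matrix': array([[546.67028807,   0.        , 311.63135323],
       [  0.        , 546.67028807, 240.17118445],
       [  0.        ,   0.        ,   1.        ]]), 'eye': array([ 0.510437  , -0.68771196,  0.95807397]), 'attitude': array([ 0.34633429, -0.00718625, -0.02598505,  0.93772368])}
wrist {'camera_matrix': array([[350.04110315,   0.        , 316.65703448],
       [  0.        , 350.04110315, 232.40470767],
       [  0.        ,   0.        ,   1.        ]]), 'hand_eye': array([[-1.01258938e-03,  9.45501332e-01,  3.25616655e-01,
         8.37016699e-02],
       [ 9.99999185e-01,  7.04230047e-04,  1.06486602e-03,
         6.85327514e-04],
       [ 7.77523210e-04,  3.25617468e-01, -9.45501275e-01,
        -1.41191951e-01],
       [ 0.00000000e+00,  0.00000000e+00,  0.00000000e+00,
         1.00000000e+00]])}
```

View pics/scene0.png

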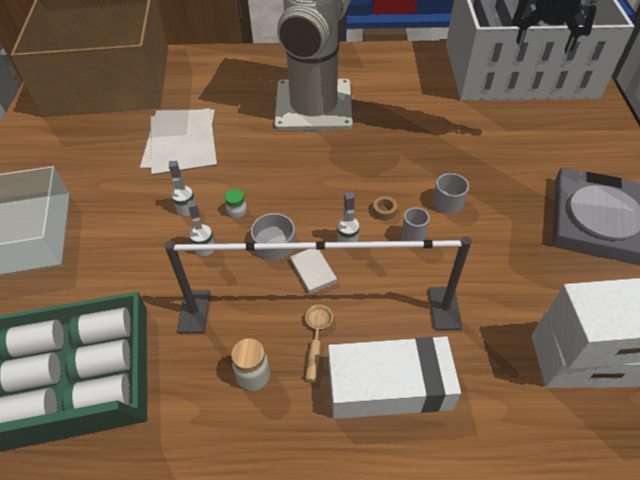

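View pics/side0.png

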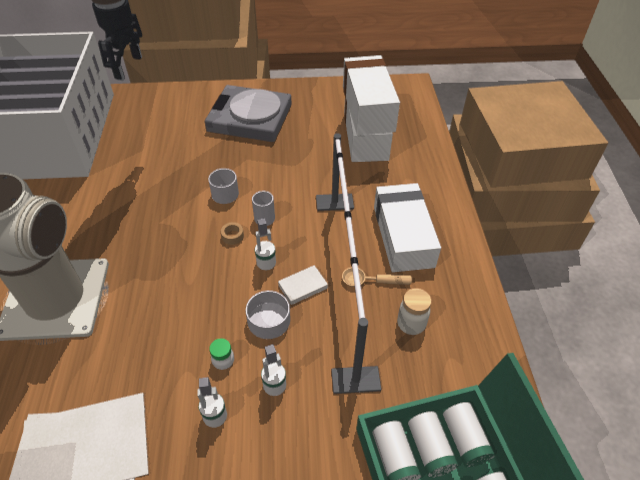

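Scene: the rail's ends are at (170,245) and (465,242), and the tape bands at (250,245), (320,245) and (428,243). That puts the single band at 250, toward -y, and the bay to its right, toward +y. The three sample tins are near (182,195), (200,235) and (348,225), and the cups near (273,235) large, (450,193) middle and (415,225) small. The side view agrees. I'll enlarge both pictures next.

Run:
```python
import cv2, numpy as np
a=cv2.imread('pics/scene0.png'); b=cv2.imread('pics/side0.png')
c=cv2.resize(a[155:265,155:475],None,fx=2.5,fy=2.5,interpolation=cv2.INTER_CUBIC)
cv2.imwrite('pics/c1.png',c)
d=cv2.resize(b[130:430,190:370],None,fx=2,fy=2,interpolation=cv2.INTER_CUBIC)
e=cv2.resize(b[330:430,190:290],None,fx=4,fy=4,interpolation=cv2.INTER_CUBIC)
o=np.zeros((600,800,3),np.uint8); o[:600,:360]=d; o[:400,380:780]=e
cv2.imwrite('pics/c2.png',o)
```

```text
(no output)
```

View pics/c1.png

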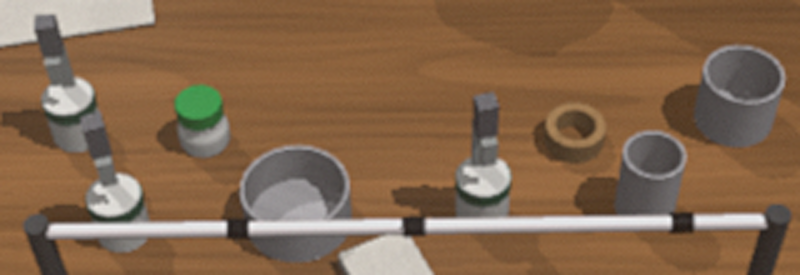

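View pics/c2.png

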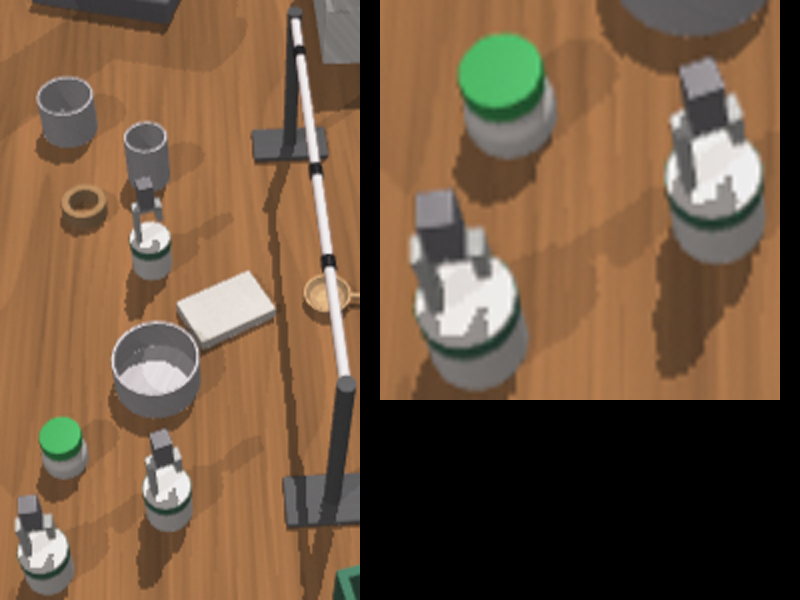

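The crops show the bands at crop-1 (237,229), (413,226) and (682,222), the tins and their block tops, and the cup rims. I'll turn these into positions.

```bash
cat > m0.py <<'E'
from h import *
s=lambda x,y:('scene0',155+x/2.5,155+y/2.5)
l=lambda x,y:('side0',190+x/2,130+y/2)
r=lambda x,y:('side0',190+(x-380)/4,330+y/4)
P={'load':(s(237,229),l(328,262),.2),'b1':(s(413,226),l(316,169),.2),'b2':(s(682,222),l(300,50),.2),
'Ablk':(s(45,21),r(435,205),.136),'Acan':(s(69,98),r(468,305),.05),
'Bblk':(s(92,119),r(703,78),.136),'Bcan':(s(114,196),r(714,178),.05),
'Cblk':(s(485,99),l(145,184),.136),'Ccan':(s(482,182),l(150,236),.05),
'large':(s(295,187),l(156,360),.044),'middle':(s(742,73),l(66,97),.056),'small':(s(653,155),l(146,138),.068),
'paste':(s(200,103),l(61,437),.05),'tape':(s(575,127),l(85,203),.022)}
for k,(a,b,z) in P.items():
    p,e=tri(a,b); print(k,p.round(4),np.round(e,4),z,'|',atz(*a,z).round(3)[:2],atz(*b,z).round(3)[:2])
for k,(u,v) in {'card':(316,269),}.items(): print(k,atz('scene0',u,v,.016).round(3))
E
python3 m0.py
```

```text
load [ 0.6146 -0.0931  0.1991] [0.001 0.001] 0.2 | [ 0.616 -0.093] [ 0.614 -0.093]
b1 [0.6147 0.0192 0.1999] [0.0008 0.0008] 0.2 | [0.616 0.019] [0.614 0.02 ]
b2 [0.6145 0.1901 0.2005] [0.0009 0.0009] 0.2 | [0.615 0.19 ] [0.614 0.192]
Ablk [ 0.3528 -0.2746  0.1334] [0.0003 0.0003] 0.136 | [ 0.355 -0.273] [ 0.354 -0.276]
Acan [ 0.3522 -0.2758  0.0415] [0.0018 0.0018] 0.05 | [ 0.358 -0.272] [ 0.355 -0.281]
Bblk [ 0.4613 -0.2221  0.1343] [0.0015 0.0015] 0.136 | [ 0.461 -0.221] [ 0.462 -0.224]
Bcan [ 0.4609 -0.2224  0.0429] [0.0012 0.0012] 0.05 | [ 0.466 -0.22 ] [ 0.462 -0.227]
Cblk [0.4461 0.0721 0.1342] [0.0014 0.0014] 0.136 | [0.446 0.073] [0.447 0.069]
Ccan [0.4475 0.0745 0.0431] [0.0026 0.0026] 0.05 | [0.456 0.072] [0.446 0.072]
large [ 0.4506 -0.0786  0.0381] [0.0017 0.0017] 0.044 | [ 0.454 -0.077] [ 0.452 -0.084]
middle [0.3441 0.2949 0.0529] [0.0012 0.0012] 0.056 | [0.346 0.295] [0.345 0.29 ]
small [0.4421 0.2078 0.0636] [0.0004 0.0004] 0.068 | [0.445 0.207] [0.443 0.203]
paste [ 0.3612 -0.1629  0.0429] [0.0017 0.0017] 0.05 | [ 0.366 -0.16 ] [ 0.364 -0.168]
tape [0.3683 0.1556 0.015 ] [0.0009 0.0009] 0.022 | [0.374 0.155] [0.37  0.148]
card [0.531 0.009 0.016]
```

The heights come out right: bar 0.200, blocks about 0.135, band spacing 171 mm. The rail is at x≈0.615, load y≈-0.093, bay middle y≈0.105. Next I'll hover over tins A and B to read their hook directions.

>>> move_arm --moves '[[[0.03,-0.048,0.018,-10,100],[0.06,-0.096,0.036,-20,100],[0.09,-0.144,0.054,-30,100],[0.12,-0.192,0.072,-40,100],[0.15,-0.24,0.09,-50,100]]]'

```text
clock: 0.78
eef_pos: [0.291, 0.2382, 0.3217]
tool_rot: [0.549, 0.836, 0.0, 0.0]
ft_force: [1.2, -0.0, -0.0]
grip_width: 0.0855
grasp_force: 0.0
```

>>> move_arm --moves '[[[0.014,-0.058,0,-5,100],[0.028,-0.116,0,-10,100],[0.042,-0.174,0,-15,100],[0.056,-0.232,0,-20,100],[0.07,-0.29,0,-23.7,100]]]'

```text
clock: 1.4
eef_pos: [0.3604, -0.0521, 0.3214]
tool_rot: [0.708, 0.706, 0.0, 0.0]
ft_force: [1.4, -0.4, 0.7]
grip_width: 0.0853
grasp_force: 0.0
```

>>> move_arm --moves '[[[0.01,-0.05,0,0,100],[0.02,-0.1,0,0,100],[0.03,-0.15,0,0,100],[0.04,-0.2,0,0,100],[0.04,-0.2,0,0,100]]]'

```text
clock: 2.02
eef_pos: [0.4005, -0.2528, 0.3199]
tool_rot: [0.709, 0.705, -0.0, -0.001]
ft_force: [-0.7, 1.2, 0.9]
grip_width: 0.0854
grasp_force: 0.0
```

Run:
```python
from h import *
o=monitor.get_obs(); print(o['eef_pos'],R.from_quat(o['tool_rot']).as_matrix().round(3),o['joint_pos'])
snap('wrist','w1')
```

```text
[ 0.40045121 -0.25281385  0.31990051] [[ 0.005  1.    -0.002]
 [ 1.    -0.005  0.001]
 [ 0.001 -0.002 -1.   ]] [-5.62918629e-01  1.68794909e-01  1.42765623e-01  1.54666690e+00
 -3.34362653e-04  1.01280121e+00]
```

View pics/w1.png

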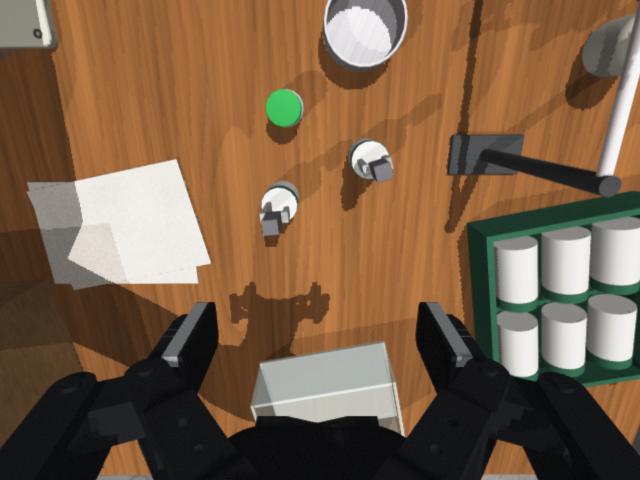

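The wrist view (right = +x, up = +y) shows block A near (270,226), block B near (381,170) and the paste pot at (284,108). I'll enlarge it for yaw.

Run:
```python
from h import *
a=cv2.imread('pics/w1.png')
f=lambda x,y:cv2.resize(a[y:y+66,x:x+66],None,fx=6,fy=6,interpolation=cv2.INTER_CUBIC)
cv2.imwrite('pics/c3.png',np.hstack([f(245,178),f(340,130)]))
```

```text
(no output)
```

View pics/c3.png

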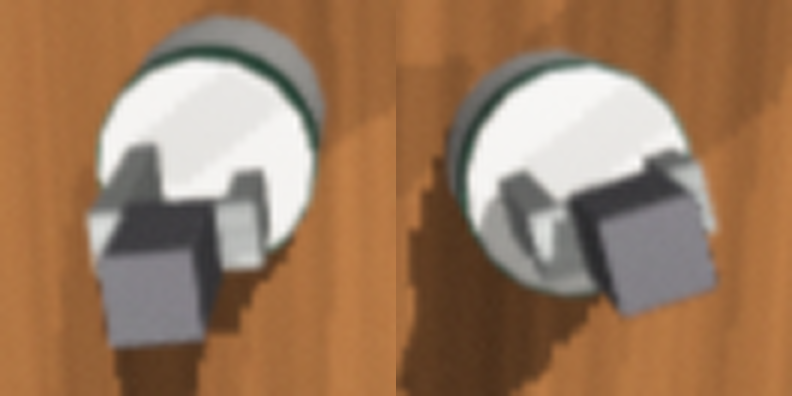

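Run:
```python
from h import *
print('A',atz('w1',270.5,227.5,.136),'B',atz('w1',384,172.3,.136))
for n,q in {'A':[(97,258),(198,246),(206,336),(110,347)],'B':[(204,224),(297,193),(321,283),(232,316)]}.items():
    x0,y0=(245,178) if n=='A' else (340,130)
    w=[atz('w1',x0+a/6,y0+b/6,.136) for a,b in q]
    print(n,[np.degrees(np.arctan2(*(w[j]-w[i])[[1,0]])).round(1) for i,j in((0,1),(3,2))],np.linalg.norm(w[1]-w[0]),np.mean(w,0))
print(atz('w1',365,32,.044))
```

```text
A [ 0.35515474 -0.27503579  0.136     ] B [ 0.46306002 -0.22172291  0.136     ]
A [np.float64(6.7), np.float64(6.6)] 0.016564159468952136 [ 0.35511156 -0.27504972  0.136     ]
B [np.float64(18.3), np.float64(20.6)] 0.014756689611452687 [ 0.46298407 -0.22180898  0.136     ]
[ 0.45208668 -0.08920936  0.044     ]
```

Tin A is at (0.355,-0.275), yaw 6.7°. Tin B is at (0.4625,-0.222), yaw about 18°. I'll go over B first.

>>> move_arm --moves '[[[0.031,0.015,-0.03,9,100],[0.062,0.031,-0.08,18,100],[0.062,0.031,-0.13,18,100],[0.062,0.031,-0.13,18,100],[0.062,0.031,-0.13,18,100]]]'

```text
clock: 2.7
eef_pos: [0.4633, -0.2189, 0.1935]
tool_rot: [0.588, 0.809, 0.0, 0.001]
ft_force: [0.8, -0.8, -0.4]
grip_width: 0.0854
grasp_force: 0.0
```

Run:
```python
from h import *
for i in range(2):
    o=monitor.get_obs(); print(o['clock'],o['eef_pos'],R.from_quat(o['tool_rot']).as_matrix().round(3)[:2,1]); c=vision.camera('wrist')
```

```text
2.7 [ 0.46326253 -0.21890866  0.19348876] [0.951 0.309]
2.75 [ 0.46384922 -0.21946258  0.1942239 ] [0.951 0.309]
```

>>> move_arm --moves '[[[-0.001,-0.0025,-0.04,0,100],[-0.001,-0.0025,-0.075,0,100],[-0.001,-0.0025,-0.087,0,100],[-0.001,-0.0025,-0.087,0,100],[-0.001,-0.0025,-0.087,0,100]]]'

```text
clock: 3.42
eef_pos: [0.4629, -0.2224, 0.1063]
tool_rot: [0.588, 0.809, 0.0, 0.002]
ft_force: [-0.2, 0.1, 1.2]
grip_width: 0.0857
grasp_force: 0.0
```

>>> move_arm --moves '[[[0,0,0,0,0],[0,0,0,0,0],[0,0,0,0,0],[0,0,0,0,0],[0,0,0,0,0]]]'

```text
clock: 4.05
eef_pos: [0.4618, -0.2217, 0.1045]
tool_rot: [0.588, 0.809, 0.0, 0.0]
ft_force: [0.6, -0.1, 1.4]
grip_width: 0.0151
grasp_force: 58.7
```

>>> move_arm --moves '[[[0,0,0.05,0,0],[0,0,0.1,0,0],[0.03,0.04,0.136,-6,0],[0.05,0.085,0.136,-12,0],[0.07,0.124,0.136,-18,0]]]'

```text
clock: 4.68
eef_pos: [0.532, -0.0964, 0.2407]
tool_rot: [0.709, 0.706, 0.0, 0.0]
ft_force: [0.0, -0.4, -1.4]
grip_width: 0.0146
grasp_force: 59.1
```

>>> move_arm --moves '[[[0,0,0,0,0],[0,0,0,0,0],[0,0,0,0,0]]]'

```text
clock: 5.05
eef_pos: [0.5309, -0.0986, 0.24]
tool_rot: [0.708, 0.707, -0.0, -0.0]
ft_force: [0.7, -0.2, -1.2]
grip_width: 0.0153
grasp_force: 59.1
```

Run:
```python
from h import *
snap('side','s1'); snap('scene','sc1')
o=monitor.get_obs(); print(o['eef_pos'],R.from_quat(o['tool_rot']).as_matrix().round(3),o['grip_width'])
a=cv2.imread('pics/s1.png')[170:400,190:400];b=cv2.imread('pics/sc1.png')[150:290,160:300]
o=np.zeros((575,800,3),np.uint8); A=cv2.resize(a,None,fx=2.2,fy=2.2,interpolation=3);B=cv2.resize(b,None,fx=2.4,fy=2.4,interpolation=3)
o[:A.shape[0],:A.shape[1]]=A;o[:B.shape[0],464:464+B.shape[1]]=B; cv2.imwrite('pics/c4.png',o); print(A.shape,B.shape)
```

```text
[ 0.53100496 -0.09869837  0.24025224] [[ 0.002  1.    -0.   ]
 [ 1.    -0.002 -0.   ]
 [-0.    -0.    -1.   ]] 0.01497345663934476
(506, 462, 3) (336, 336, 3)
```

View pics/c4.png

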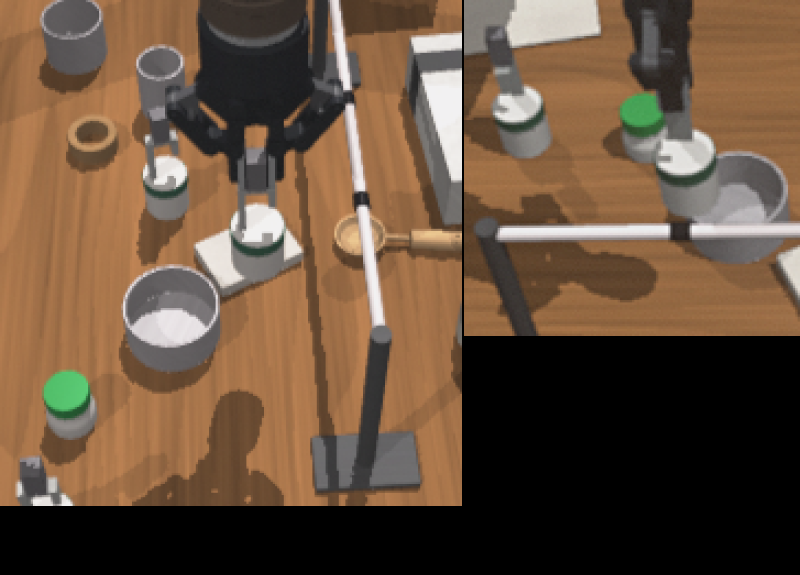

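Tin B hangs upright in the grip with its prong toward the bar. Its lid centre is at side crop (258,228) and scene crop (686,152), so I'll check the height from those.

Run:
```python
from h import *
print(tri(('side0',190+258/2.2,170+228/2.2),('scene0',160+222/2.4,150+152/2.4)))
```

```text
(array([ 0.52963537, -0.09874941,  0.17933967]), [np.float64(0.0017380802924503904), np.float64(0.0017380802924504644)])
```

>>> move_arm --moves '[[[0.03,0,0,0,0],[0.06,0,0,0,0],[0.084,0,0,0,0],[0.084,0,0,0,0],[0.084,0,0,0,0]]]'

```text
clock: 5.78
eef_pos: [0.6146, -0.0982, 0.2401]
tool_rot: [0.708, 0.707, -0.0, -0.0]
ft_force: [-0.4, -0.1, -0.3]
grip_width: 0.015
grasp_force: 59.3
```

>>> move_arm --moves '[[[0,0,-0.01,0,0],[0,0,-0.018,0,0],[0,0,-0.023,0,0],[0,0,-0.0255,0,0],[0,0,-0.0255,0,0]]]'

```text
clock: 6.4
eef_pos: [0.6154, -0.0976, 0.2146]
tool_rot: [0.707, 0.707, -0.0, -0.0]
ft_force: [-0.2, -0.7, 0.5]
grip_width: 0.0154
grasp_force: 59.4
```

>>> move_arm --moves '[[[0,0,-0.001,0,0],[0,0,-0.002,0,0],[0,0,-0.002,0,0],[0,0,-0.002,0,0]]]'

```text
clock: 6.9
eef_pos: [0.6157, -0.0977, 0.2134]
tool_rot: [0.707, 0.707, 0.0, 0.0]
ft_force: [-1.2, 0.2, 2.9]
grip_width: 0.0151
grasp_force: 59.9
```

Run:
```python
from h import *
snap('side','s2'); snap('scene','sc2')
a=cv2.imread('pics/s2.png')[200:350,280:420];b=cv2.imread('pics/sc2.png')[170:290,180:330]
o=np.zeros((430,800,3),np.uint8); A=cv2.resize(a,None,fx=2.8,fy=2.8,interpolation=3);B=cv2.resize(b,None,fx=2.6,fy=2.6,interpolation=3)
o[:A.shape[0],:A.shape[1]]=A;o[:B.shape[0],400:400+B.shape[1]]=B; cv2.imwrite('pics/c5.png',o)
```

```text
(no output)
```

View pics/c5.png

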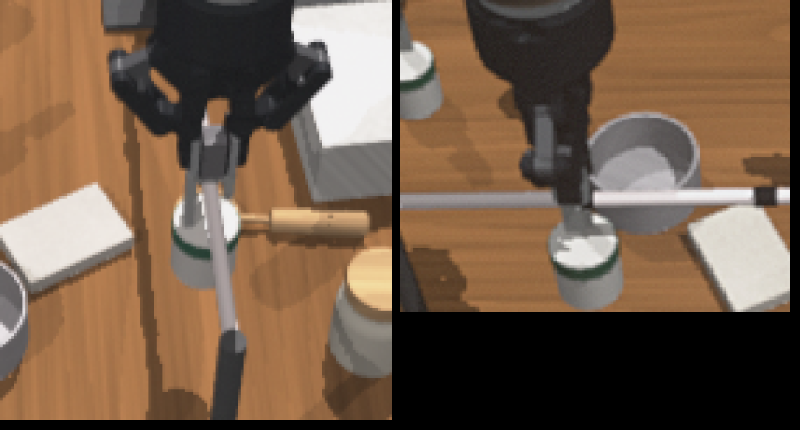

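The bar is inside the hook, between stem and prong, and contact is felt at TCP z 0.2134. I'll release, lift and go to tin A.

>>> move_arm --moves '[[[0,0,0,0,60],[0,0,0,0,100],[0,0,0,0,100],[0,0,0.04,0,100],[0,0,0.08,0,100]]]'

```text
clock: 7.62
eef_pos: [0.615, -0.0976, 0.293]
tool_rot: [0.707, 0.707, -0.001, -0.001]
ft_force: [0.7, 0.3, 0.4]
grip_width: 0.0853
grasp_force: 0.0
```

>>> move_arm --moves '[[[-0.052,-0.03,0,0,100],[-0.104,-0.06,0,3,100],[-0.156,-0.09,0,6.6,100],[-0.208,-0.12,0,6.6,100],[-0.2605,-0.15,-0.01,6.6,100]]]'

```text
clock: 8.25
eef_pos: [0.3537, -0.2486, 0.2835]
tool_rot: [0.665, 0.747, -0.0, 0.001]
ft_force: [0.7, -1.6, 0.1]
grip_width: 0.085
grasp_force: 0.0
```

>>> move_arm --moves '[[[0,-0.028,-0.05,0,100],[0,-0.028,-0.09,0,100],[0,-0.028,-0.09,0,100],[0,-0.028,-0.09,0,100]]]'

```text
clock: 8.75
eef_pos: [0.3558, -0.276, 0.1942]
tool_rot: [0.665, 0.747, 0.0, 0.001]
ft_force: [-0.3, -0.5, 0.2]
grip_width: 0.0857
grasp_force: 0.0
```

Run:
```python
from h import *
o=monitor.get_obs(); print(o['eef_pos'],R.from_quat(o['tool_rot']).as_matrix().round(3)[:,1])
snap('wrist','w2'); snap('scene','sc3'); snap('side','s3')
b=cv2.imread('pics/sc3.png')[150:300,160:480]; cv2.imwrite('pics/c6.png',np.vstack([cv2.resize(b,(800,375),interpolation=3)]))
```

```text
[ 0.35579039 -0.27600451  0.19424707] [0.993 0.115 0.001]
```

View pics/c6.png

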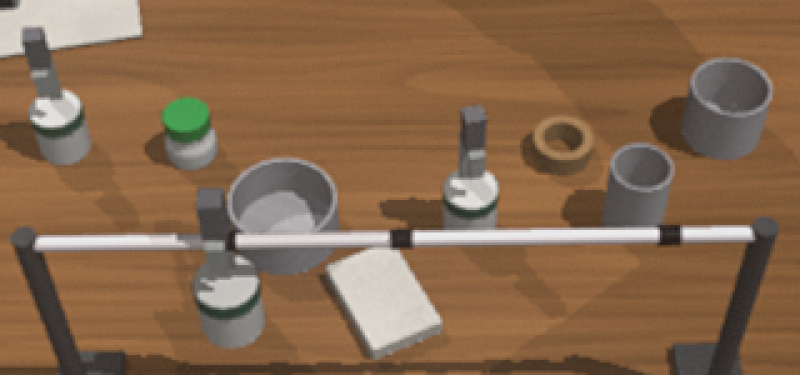

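Tin B hangs on the bar just left of the single band. Now tin A.

>>> move_arm --moves '[[[-0.001,0.001,-0.04,0,100],[-0.001,0.001,-0.075,0,100],[-0.001,0.001,-0.089,0,100],[-0.001,0.001,-0.089,0,100],[-0.001,0.001,-0.089,0,100]]]'

```text
clock: 9.52
eef_pos: [0.3552, -0.2754, 0.1053]
tool_rot: [0.665, 0.747, 0.0, 0.001]
ft_force: [0.7, -0.2, 0.4]
grip_width: 0.0854
grasp_force: 0.0
```

>>> move_arm --moves '[[[0,0,0,0,0],[0,0,0,0,0],[0,0,0,0,0],[0,0,0,0,0],[0,0,0,0,0]]]'

```text
clock: 10.15
eef_pos: [0.3542, -0.2749, 0.1041]
tool_rot: [0.665, 0.747, -0.0, 0.0]
ft_force: [0.0, -0.7, 3.0]
grip_width: 0.0151
grasp_force: 58.9
```

>>> move_arm --moves '[[[0,0,0.05,0,0],[0,0,0.1,0,0],[0.03,0.02,0.137,-2,0],[0.075,0.055,0.137,-4,0],[0.12,0.09,0.137,-6.6,0]]]'

```text
clock: 10.78
eef_pos: [0.4751, -0.184, 0.2413]
tool_rot: [0.708, 0.706, 0.0, 0.001]
ft_force: [-0.6, -0.7, -1.1]
grip_width: 0.0151
grasp_force: 59.0
```

>>> move_arm --moves '[[[0.03,0.03,0,0,0],[0.055,0.03,0,0,0],[0.055,0.03,0,0,0],[0.055,0.03,0,0,0]]]'

```text
clock: 11.28
eef_pos: [0.5279, -0.1547, 0.2401]
tool_rot: [0.707, 0.707, -0.001, -0.001]
ft_force: [0.0, 0.6, -1.4]
grip_width: 0.015
grasp_force: 59.1
```

Run:
```python
from h import *
o=monitor.get_obs(); print(o['eef_pos'],R.from_quat(o['tool_rot']).as_matrix().round(3)[:,1],o['grip_width'])
```

```text
[ 0.5279395  -0.15470458  0.24013467] [ 1.    -0.001 -0.002] 0.015037713604933658
```

>>> move_arm --moves '[[[0.03,0,0,0,0],[0.06,0,0,0,0],[0.087,0,0,0,0],[0.087,0,0,0,0],[0.087,0,0,0,0]]]'

```text
clock: 11.9
eef_pos: [0.6146, -0.1551, 0.2407]
tool_rot: [0.708, 0.707, -0.0, -0.001]
ft_force: [-1.2, 0.3, -1.1]
grip_width: 0.0154
grasp_force: 59.3
```

>>> move_arm --moves '[[[0,0,-0.01,0,0],[0,0,-0.018,0,0],[0,0,-0.023,0,0],[0,0,-0.026,0,0],[0,0,-0.026,0,0]]]'

```text
clock: 12.52
eef_pos: [0.6159, -0.1546, 0.2145]
tool_rot: [0.707, 0.707, -0.0, -0.0]
ft_force: [0.2, -0.2, -1.1]
grip_width: 0.0151
grasp_force: 59.4
```

>>> move_arm --moves '[[[0,0,-0.001,0,0],[0,0,-0.001,0,0],[0,0,-0.001,0,0]]]'

```text
clock: 12.9
eef_pos: [0.6161, -0.1546, 0.214]
tool_rot: [0.707, 0.707, 0.0, 0.0]
ft_force: [-0.0, -0.0, -1.3]
grip_width: 0.0148
grasp_force: 59.4
```

>>> move_arm --moves '[[[0,0,-0.001,0,0],[0,0,-0.002,0,0],[0,0,-0.002,0,0]]]'

```text
clock: 13.28
eef_pos: [0.6162, -0.1547, 0.213]
tool_rot: [0.707, 0.707, 0.0, 0.001]
ft_force: [-1.7, 0.1, 3.9]
grip_width: 0.0151
grasp_force: 60.2
```

>>> move_arm --moves '[[[0,0,0,0,60],[0,0,0,0,100],[0,0,0,0,100],[0,0,0.04,0,100],[0,0,0.08,0,100]]]'

```text
clock: 13.9
eef_pos: [0.6156, -0.1545, 0.2918]
tool_rot: [0.707, 0.707, -0.001, -0.001]
ft_force: [-0.1, 0.4, 1.1]
grip_width: 0.0854
grasp_force: 0.0
```

>>> move_arm --moves '[[[-0.035,0.04,0,0,100],[-0.07,0.08,0,0,100],[-0.105,0.12,0,0,100],[-0.14,0.16,0,0,100],[-0.166,0.205,0,0,100]]]'

```text
clock: 14.52
eef_pos: [0.4485, 0.0513, 0.2919]
tool_rot: [0.708, 0.707, 0.0, 0.0]
ft_force: [1.4, 0.2, 1.2]
grip_width: 0.0855
grasp_force: 0.0
```

>>> move_arm --moves '[[[0,0,0,0,100],[0,0,0,0,100]]]'

```text
clock: 14.78
eef_pos: [0.4504, 0.0503, 0.292]
tool_rot: [0.707, 0.707, 0.0, 0.0]
ft_force: [0.2, 0.6, -0.1]
grip_width: 0.0854
grasp_force: 0.0
```

Run:
```python
from h import *
o=monitor.get_obs(); print(o['eef_pos'])
snap('wrist','w3'); snap('scene','sc4'); snap('side','s4')
q=proj('w3',np.array([.4465,.0715,.12])).astype(int); print(q)
x,y=q-[35,45]
a=cv2.imread('pics/w3.png')[y:y+90,x:x+70]; b=cv2.imread('pics/sc4.png')[150:300,160:320]
A=cv2.resize(a,None,fx=5,fy=5,interpolation=3); B=cv2.resize(b,None,fx=2.8,fy=2.8,interpolation=3); print(x,y,A.shape,B.shape)
o=np.zeros((450,800,3),np.uint8); o[:,:350]=A; o[:420,350:798]=B; cv2.imwrite('pics/c7.png',o)
```

```text
[0.45039634 0.05028774 0.29198791]
[311 185]
276 140 (450, 350, 3) (420, 448, 3)
```

View pics/c7.png

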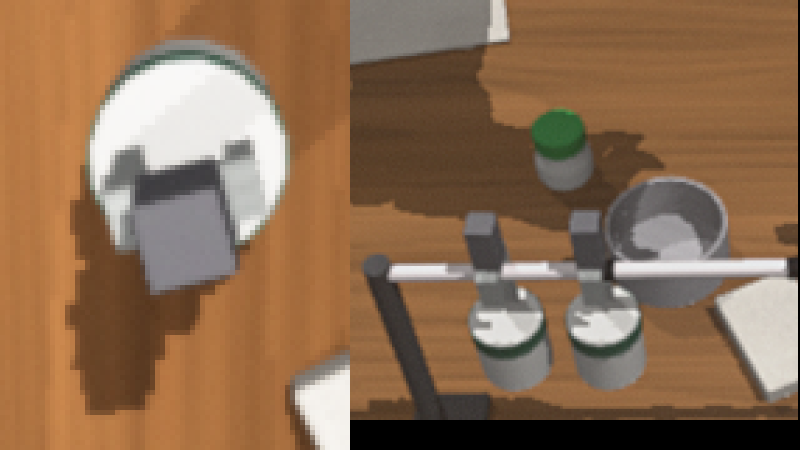

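Tins A and B both hang on the bar. C's block top is centred at wrist px (313.2,187.8), yaw about +12°.

Run:
```python
from h import *
print(atz('w3',313.2,187.8,.136))
w=[atz('w3',276+a/5,140+b/5,.136) for a,b in [(133,203),(221,186),(237,272),(152,294)]]
print([np.degrees(np.arctan2(*(w[j]-w[i])[[1,0]])).round(1) for i,j in((0,1),(3,2))],np.mean(w,0))
```

```text
[0.44789928 0.07280208 0.136     ]
[np.float64(10.9), np.float64(14.8)] [0.44785515 0.07277789 0.136     ]
```

>>> move_arm --moves '[[[-0.003,0.022,-0.04,6,100],[-0.003,0.022,-0.1,12,100],[-0.003,0.022,-0.15,12,100],[-0.003,0.022,-0.187,12,100],[-0.003,0.022,-0.187,12,100]]]'

```text
clock: 15.55
eef_pos: [0.4446, 0.0711, 0.102]
tool_rot: [0.63, 0.776, -0.003, -0.003]
ft_force: [0.1, 0.8, 0.9]
grip_width: 0.0854
grasp_force: 0.0
```

>>> move_arm --moves '[[[0,0,0,0,100],[0,0,0,0,0],[0,0,0,0,0],[0,0,0,0,0],[0,0,0,0,0]]]'

```text
clock: 16.18
eef_pos: [0.4472, 0.0725, 0.1054]
tool_rot: [0.629, 0.777, 0.0, 0.0]
ft_force: [-1.0, 0.7, 0.9]
grip_width: 0.0149
grasp_force: 58.4
```

>>> move_arm --moves '[[[0,0,0,0,0],[0,0,0.05,0,0],[0,0,0.1,0,0],[0.03,-0.03,0.136,-5,0],[0.06,-0.07,0.136,-10,0]]]'

```text
clock: 16.8
eef_pos: [0.5097, 0.0024, 0.2444]
tool_rot: [0.695, 0.719, 0.003, 0.003]
ft_force: [0.5, 0.8, -2.0]
grip_width: 0.0151
grasp_force: 59.1
```

>>> move_arm --moves '[[[0.02,-0.043,0,-2,0],[0.02,-0.043,0,-2,0],[0.02,-0.043,0,-2,0]]]'

```text
clock: 17.18
eef_pos: [0.5263, -0.0405, 0.24]
tool_rot: [0.707, 0.707, -0.001, -0.001]
ft_force: [-0.3, 0.4, -1.4]
grip_width: 0.0146
grasp_force: 59.2
```

Run:
```python
from h import *
o=monitor.get_obs(); print(o['eef_pos'],R.from_quat(o['tool_rot']).as_matrix().round(3)[:,1],o['grip_width'])
```

```text
[ 0.52631886 -0.04054744  0.23996279] [ 1.    -0.001 -0.002] 0.014553615763239672
```

>>> move_arm --moves '[[[0.03,0,0,0,0],[0.06,0,0,0,0],[0.088,0,0,0,0],[0.088,0,0,0,0],[0.088,0,0,0,0]]]'

```text
clock: 17.8
eef_pos: [0.614, -0.0395, 0.2405]
tool_rot: [0.707, 0.708, -0.001, -0.001]
ft_force: [-0.7, -0.0, -0.7]
grip_width: 0.0147
grasp_force: 59.4
```

>>> move_arm --moves '[[[0,0,-0.01,0,0],[0,0,-0.018,0,0],[0,0,-0.023,0,0],[0,0,-0.026,0,0],[0,0,-0.026,0,0]]]'

```text
clock: 18.42
eef_pos: [0.615, -0.0407, 0.2148]
tool_rot: [0.707, 0.707, 0.0, 0.0]
ft_force: [0.0, 0.7, -1.7]
grip_width: 0.0149
grasp_force: 59.6
```

>>> move_arm --moves '[[[0,0,-0.001,0,0],[0,0,-0.001,0,0],[0,0,-0.001,0,0]]]'

```text
clock: 18.8
eef_pos: [0.6152, -0.0407, 0.2143]
tool_rot: [0.707, 0.707, 0.0, 0.0]
ft_force: [-0.1, 0.2, 1.2]
grip_width: 0.0147
grasp_force: 59.8
```

Contact felt. I'll release tin C for a second so all three hang free, then grip it again and slide it to the far part of the bay.

>>> move_arm --moves '[[[0,0,0,0,60],[0,0,0,0,100],[0,0,0,0,100],[0,0,0,0,100],[0,0,0,0,100]]]'

```text
clock: 19.42
eef_pos: [0.615, -0.0406, 0.2138]
tool_rot: [0.707, 0.707, -0.0, -0.0]
ft_force: [0.7, -0.1, 0.6]
grip_width: 0.0856
grasp_force: 0.0
```

>>> move_arm --moves '[[[0,0,0,0,100],[0,0,0,0,100],[0,0,0,0,100]]]'

```text
clock: 19.8
eef_pos: [0.615, -0.0407, 0.2138]
tool_rot: [0.707, 0.707, -0.0, 0.0]
ft_force: [-0.4, -0.1, 0.5]
grip_width: 0.0853
grasp_force: 0.0
```

Run:
```python
from h import *
snap('scene','sc5'); snap('side','s5')
a=cv2.imread('pics/sc5.png')[150:300,160:480]; b=cv2.imread('pics/s5.png')[130:380,280:400]
o=np.zeros((575,800,3),np.uint8); o[:250,:533]=cv2.resize(a,(533,250),interpolation=3); o[:540,541:800]=cv2.resize(b,(259,540),interpolation=3)
cv2.imwrite('pics/c8.png',o)
```

```text
(no output)
```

View pics/c8.png

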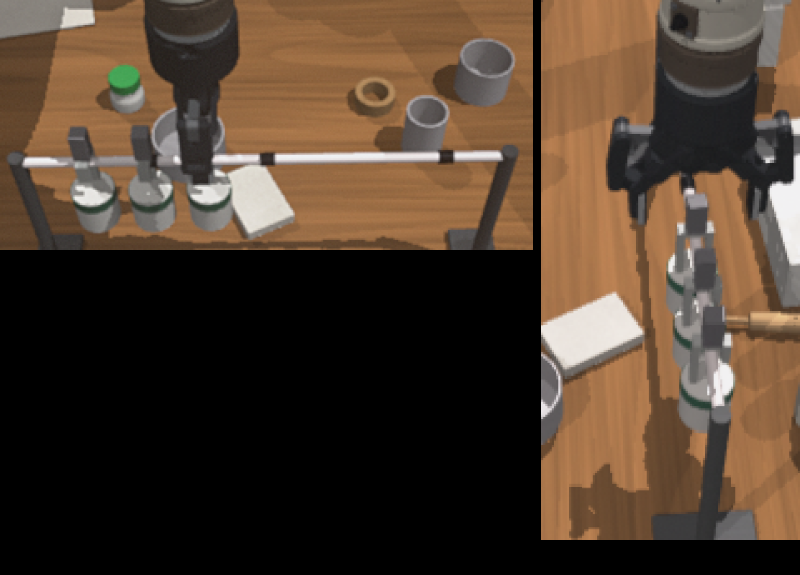

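All three tins hang around the single band. Now I'll slide C.

>>> move_arm --moves '[[[0,0,0,0,0],[0,0,0,0,0],[0,0,0,0,0],[0,0,0,0,0],[0,0,0.001,0,0]]]'

```text
clock: 20.52
eef_pos: [0.6148, -0.0406, 0.2146]
tool_rot: [0.707, 0.707, -0.0, -0.0]
ft_force: [-0.2, -0.4, -1.6]
grip_width: 0.0155
grasp_force: 58.4
```

>>> move_arm --moves '[[[0,0.015,0,0,0],[0,0.04,0,0,0],[0,0.07,0,0,0],[0,0.1,0,0,0],[0,0.125,0,0,0]]]'

```text
clock: 21.15
eef_pos: [0.6145, 0.0866, 0.2145]
tool_rot: [0.707, 0.707, -0.0, -0.0]
ft_force: [-0.2, -0.1, -1.2]
grip_width: 0.0151
grasp_force: 58.4
```

>>> move_arm --moves '[[[0,0.025,0,0,0],[0,0.05,0,0,0],[0,0.07,0,0,0],[0,0.077,0,0,0],[0,0.077,0,0,0]]]'

```text
clock: 21.78
eef_pos: [0.6149, 0.1617, 0.2146]
tool_rot: [0.707, 0.707, -0.0, 0.0]
ft_force: [0.0, -0.4, -1.2]
grip_width: 0.0146
grasp_force: 58.4
```

>>> move_arm --moves '[[[0,0,-0.0015,0,0],[0,0,-0.0015,0,50],[0,0,-0.0015,0,100],[0,0,-0.0015,0,100],[0,0,0.03,0,100]]]'

```text
clock: 22.4
eef_pos: [0.6133, 0.1607, 0.242]
tool_rot: [0.707, 0.707, -0.003, -0.002]
ft_force: [0.3, -0.5, -0.6]
grip_width: 0.085
grasp_force: 0.0
```

>>> move_arm --moves '[[[0,-0.02,0.04,0,100],[0,-0.08,0.04,0,100],[0,-0.14,0.04,0,100],[0,-0.2,0.04,0,100],[0,-0.2595,0.04,0,100]]]'

```text
clock: 23.02
eef_pos: [0.6148, -0.1001, 0.285]
tool_rot: [0.707, 0.707, 0.0, 0.0]
ft_force: [0.1, 0.1, 0.1]
grip_width: 0.0852
grasp_force: 0.0
```

>>> move_arm --moves '[[[0,0,0,0,100],[0,0,-0.035,0,100],[0,0,-0.06,0,100],[0,0,-0.07,0,100],[0,0,-0.07,0,100]]]'

```text
clock: 23.65
eef_pos: [0.6148, -0.0974, 0.2145]
tool_rot: [0.707, 0.707, -0.0, -0.0]
ft_force: [-0.1, -0.2, 0.7]
grip_width: 0.0849
grasp_force: 0.0
```

>>> move_arm --moves '[[[0,0,0,0,0],[0,0,0,0,0],[0,0,0,0,0],[0,0,0,0,0],[0,0,0,0,0]]]'

```text
clock: 24.28
eef_pos: [0.6154, -0.0982, 0.2154]
tool_rot: [0.707, 0.707, 0.0, 0.0]
ft_force: [0.9, 1.4, 1.9]
grip_width: 0.0149
grasp_force: 59.2
```

>>> move_arm --moves '[[[0,0,0.001,0,0],[0,0.025,0.001,0,0],[0,0.055,0.001,0,0],[0,0.085,0.001,0,0],[0,0.115,0.001,0,0]]]'

```text
clock: 24.9
eef_pos: [0.6146, 0.0174, 0.2154]
tool_rot: [0.707, 0.707, -0.001, -0.0]
ft_force: [0.3, -0.4, -1.3]
grip_width: 0.0153
grasp_force: 58.9
```

>>> move_arm --moves '[[[0,0.025,0,0,0],[0,0.05,0,0,0],[0,0.075,0,0,0],[0,0.088,0,0,0],[0,0.088,0,0,0]]]'

```text
clock: 25.52
eef_pos: [0.6148, 0.1055, 0.2155]
tool_rot: [0.707, 0.707, -0.0, -0.0]
ft_force: [0.4, 0.1, -0.3]
grip_width: 0.0145
grasp_force: 59.0
```

>>> move_arm --moves '[[[0,0,-0.0015,0,0],[0,0,-0.0015,0,50],[0,0,-0.0015,0,100],[0,0,-0.0015,0,100],[0,0,0.03,0,100]]]'

```text
clock: 26.15
eef_pos: [0.6133, 0.1042, 0.2429]
tool_rot: [0.707, 0.707, -0.003, -0.002]
ft_force: [0.9, -0.0, 0.5]
grip_width: 0.0846
grasp_force: 0.0
```

>>> move_arm --moves '[[[0,-0.02,0.04,0,100],[0,-0.08,0.04,0,100],[0,-0.14,0.04,0,100],[0,-0.2,0.04,0,100],[0,-0.2595,0.04,0,100]]]'

```text
clock: 26.78
eef_pos: [0.6147, -0.1567, 0.2858]
tool_rot: [0.707, 0.707, 0.0, 0.0]
ft_force: [1.7, -0.1, 0.2]
grip_width: 0.0854
grasp_force: 0.0
```

>>> move_arm --moves '[[[0,0,0,0,100],[0,0,-0.035,0,100],[0,0,-0.06,0,100],[0,0,-0.07,0,100],[0,0,-0.07,0,100]]]'

```text
clock: 27.4
eef_pos: [0.6148, -0.1539, 0.2155]
tool_rot: [0.707, 0.707, -0.0, -0.001]
ft_force: [-0.2, -0.5, 0.4]
grip_width: 0.0853
grasp_force: 0.0
```

>>> move_arm --moves '[[[0,0,0,0,0],[0,0,0,0,0],[0,0,0,0,0],[0,0,0,0,0],[0,0,0,0,0]]]'

```text
clock: 28.02
eef_pos: [0.6154, -0.1546, 0.2164]
tool_rot: [0.707, 0.707, 0.0, 0.001]
ft_force: [0.9, 0.4, 1.7]
grip_width: 0.0152
grasp_force: 59.7
```

Gripped tin A. I'll slide it 0.203 into the bay, release it, lift away and look.

>>> move_arm --moves '[[[0,0,0.001,0,0],[0,0.025,0.001,0,0],[0,0.055,0.001,0,0],[0,0.085,0.001,0,0],[0,0.115,0.001,0,0]]]'

```text
clock: 28.65
eef_pos: [0.6146, -0.0392, 0.2165]
tool_rot: [0.707, 0.707, -0.001, -0.0]
ft_force: [1.3, -1.0, -0.1]
grip_width: 0.0149
grasp_force: 59.4
```

>>> move_arm --moves '[[[0,0.025,0,0,0],[0,0.05,0,0,0],[0,0.075,0,0,0],[0,0.088,0,0,0],[0,0.088,0,0,0]]]'

```text
clock: 29.28
eef_pos: [0.6147, 0.049, 0.2165]
tool_rot: [0.707, 0.707, -0.0, -0.0]
ft_force: [0.6, -0.2, -0.3]
grip_width: 0.015
grasp_force: 59.4
```

>>> move_arm --moves '[[[0,0,-0.0015,0,0],[0,0,-0.0015,0,50],[0,0,-0.0015,0,100],[0,0,-0.0015,0,100],[0,0,0.03,0,100]]]'

```text
clock: 29.9
eef_pos: [0.6132, 0.0478, 0.2439]
tool_rot: [0.707, 0.707, -0.003, -0.002]
ft_force: [0.1, -0.3, 1.6]
grip_width: 0.0849
grasp_force: 0.0
```

>>> move_arm --moves '[[[0,0,0.05,0,100],[-0.05,0.03,0.05,0,100],[-0.1,0.06,0.05,0,100],[-0.15,0.09,0.05,0,100],[-0.2,0.12,0.05,0,100]]]'

```text
clock: 30.52
eef_pos: [0.4135, 0.1689, 0.2968]
tool_rot: [0.708, 0.707, 0.0, 0.0]
ft_force: [1.0, 1.8, 0.7]
grip_width: 0.0852
grasp_force: 0.0
```

>>> move_arm --moves '[[[-0.04,0.03,0,0,100],[-0.06,0.05,0,0,100],[-0.06,0.05,0,0,100],[-0.06,0.05,0,0,100]]]'

```text
clock: 31.02
eef_pos: [0.3555, 0.2181, 0.2969]
tool_rot: [0.707, 0.707, 0.0, 0.0]
ft_force: [-0.2, 0.1, 0.5]
grip_width: 0.0852
grasp_force: 0.0
```

Run:
```python
from h import *
print(monitor.get_obs()['eef_pos'])
snap('wrist','w6'); snap('scene','sc6'); snap('side','s6')
a=cv2.imread('pics/sc6.png')[155:300,155:475]; b=cv2.imread('pics/s6.png')[130:330,190:360]; c=cv2.imread('pics/w6.png')
o=np.zeros((600,800,3),np.uint8); o[:290,:640]=cv2.resize(a,(640,290),interpolation=3)
o[290:600,:264]=cv2.resize(b,(264,310),interpolation=3); o[290:600,270:684]=cv2.resize(c,(414,310),interpolation=2); cv2.imwrite('pics/c9.png',o)
```

```text
[0.35548531 0.21809242 0.2969126 ]
```

View pics/c9.png

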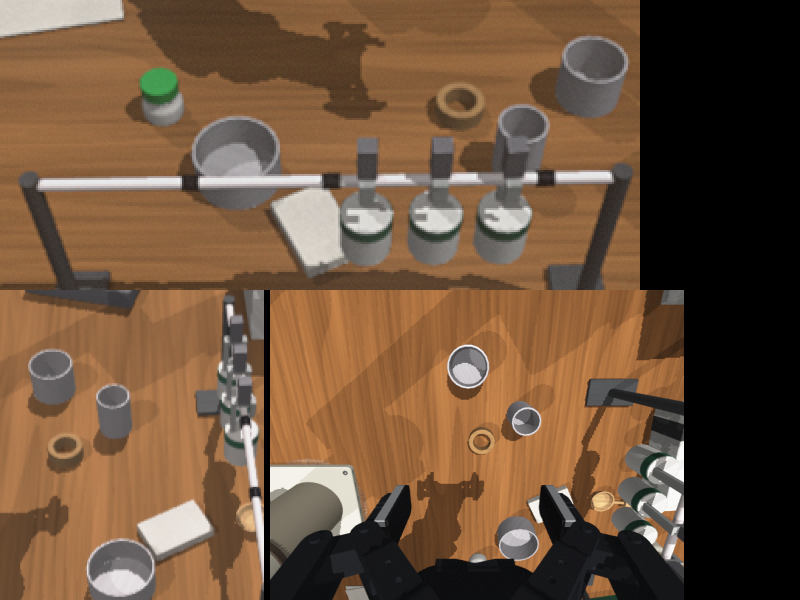

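All three tins hang in the bay between the bands at crop x 331 and 545. The cups look unmoved. I'll fit their rims to the pictures by code.

```bash
cat > rim.py <<'E'
from h import *
from scipy.optimize import minimize
CUP={'large':(.044,.044),'middle':(.056,.034),'small':(.068,.025)}
t=np.linspace(0,2*np.pi,72,endpoint=False)
def fit(fn,cup,x0,z0=0,span=.02):
    h,Ro=CUP[cup]; g=cv2.GaussianBlur(cv2.imread(f'pics/{fn}.png',0).astype(np.float32),(0,0),.7)
    def ring(p,r):
        q=np.array([proj(fn,[p[0]+r*np.cos(a),p[1]+r*np.sin(a),h+z0]) for a in t],np.float32)
        return cv2.remap(g,q[None,:,0],q[None,:,1],1)[0]
    def cost(p): return -np.mean(np.minimum(ring(p,Ro-.0015)-ring(p,Ro+.003),40)+np.minimum(ring(p,Ro-.0015)-ring(p,Ro-.006),40))
    G=[(cost((x0[0]+a,x0[1]+b)),x0[0]+a,x0[1]+b) for a in np.arange(-span,span+.001,.004) for b in np.arange(-span,span+.001,.004)]
    b=min(G); r=minimize(cost,b[1:],method='Nelder-Mead',options=dict(initial_simplex=[b[1:],(b[1]+.002,b[2]),(b[1],b[2]+.002)],xatol=1e-4))
    return r.x.round(4),-round(float(r.fun),1)
E
python3 - <<'E'
from rim import *
for f in ('w6','sc6','s6'):
    for c,p in {'large':(.452,-.082),'middle':(.345,.293),'small':(.444,.205)}.items(): print(f,c,*fit(f,c,p))
E
```

```text
w6 large [ 0.4521 -0.0784] 58.9
w6 middle [0.345 0.295] 80.0
w6 small [0.4429 0.2069] 77.7
sc6 large [ 0.452 -0.078] 50.6
sc6 middle [0.3455 0.2963] 57.0
sc6 small [0.4434 0.2085] 54.5
s6 large [ 0.4499 -0.0787] 57.3
s6 middle [0.3426 0.2941] 56.4
s6 small [0.4408 0.2065] 59.1
```

>>> move_arm --moves '[[[-0.005,0.04,-0.02,0,100],[-0.0105,0.077,-0.06,0,100],[-0.0105,0.077,-0.12,0,100],[-0.0105,0.077,-0.177,0,100],[-0.0105,0.077,-0.177,0,100]]]'

```text
clock: 31.8
eef_pos: [0.3417, 0.2921, 0.1158]
tool_rot: [0.708, 0.707, -0.006, -0.0]
ft_force: [0.4, -0.4, 1.6]
grip_width: 0.0856
grasp_force: 0.0
```

>>> move_arm --moves '[[[0,0,0,0,100],[0,0,0,0,100]]]'

```text
clock: 32.05
eef_pos: [0.3467, 0.2968, 0.1226]
tool_rot: [0.707, 0.707, 0.003, 0.0]
ft_force: [-0.9, -0.3, 0.0]
grip_width: 0.0854
grasp_force: 0.0
```

Run:
```python
from rim import *
print(monitor.get_obs()['eef_pos']); snap('wrist','w7'); snap('scene','sc7')
for f in ('w7','sc7'): print(fit(f,'middle',(.345,.295)))
```

```text
[0.34665839 0.2967694  0.12259158]
(array([0.3445, 0.2962]), 80.0)
(array([0.3454, 0.2963]), 57.8)
```

>>> move_arm --moves '[[[0,0.001,-0.03,0,100],[0,0.001,-0.055,0,100],[0,0.001,-0.075,0,100],[0,0.001,-0.082,0,100],[0,0.001,-0.082,0,100]]]'

```text
clock: 32.78
eef_pos: [0.3448, 0.2966, 0.0383]
tool_rot: [0.707, 0.707, 0.0, 0.0]
ft_force: [-0.4, -0.4, -0.1]
grip_width: 0.0855
grasp_force: 0.0
```

>>> move_arm --moves '[[[0,0,0,0,100],[0,0,0,0,0],[0,0,0,0,0],[0,0,0,0,0],[0,0,0,0,0]]]'

```text
clock: 33.4
eef_pos: [0.3451, 0.2969, 0.0396]
tool_rot: [0.707, 0.707, 0.001, -0.0]
ft_force: [-2.6, -1.9, 10.5]
grip_width: 0.0648
grasp_force: 64.0
```

>>> move_arm --moves '[[[0,0,0.003,0,0],[0,0,0.02,0,0],[0,0,0.06,0,0],[0,0,0.1,0,0],[0,0,0.1,0,0]]]'

```text
clock: 34.02
eef_pos: [0.3465, 0.2981, 0.141]
tool_rot: [0.707, 0.707, 0.004, 0.0]
ft_force: [-0.3, -0.2, -1.7]
grip_width: 0.0651
grasp_force: 66.7
```

>>> move_arm --moves '[[[0,0,0,0,0],[0,0,0,0,0]]]'

```text
clock: 34.28
eef_pos: [0.3435, 0.2955, 0.1364]
tool_rot: [0.707, 0.707, -0.002, -0.0]
ft_force: [0.0, 0.6, -1.2]
grip_width: 0.0651
grasp_force: 66.7
```

Run:
```python
from rim import *
o=monitor.get_obs(); print(o['eef_pos'],o['grip_width']); snap('wrist','w8'); snap('scene','sc8'); snap('side','s8')
for z in (.09,.1,.11): print(z,[fit(f,'middle',(.345,.296),z0=z,span=.016) for f in ('sc8','s8')])
for f in('sc8','s8'): print([fit(f,c,p,span=.04) for c,p in {'large':(.452,-.078),'small':(.443,.207)}.items()])
```

```text
Still running in the background as job /tmp/bash_jobs.1000/b7f12fec37df (pid 1725). You'll get a notice when it ends.
```

```bash
cat /tmp/bash_jobs.1000/b7f12fec37df/stdout; kill -- -$(cat /tmp/bash_jobs.1000/b7f12fec37df/pid); ls pics | grep 8
python3 - <<'E'
s=open('h.py').read()
s=s.replace("def proj(fn,p):\n    d=np.load(f'pics/{fn}.npz'); q=np.linalg.inv(d['M'])@np.append(p,1); x=d['K']@np.array([q[0],-q[1],-q[2]]); return x[:2]/x[2]",
"""def proj(fn,p):
    d=np.load(f'pics/{fn}.npz'); p=np.atleast_2d(p); q=(p-d['M'][:3,3])@d['M'][:3,:3]*[1,-1,-1]; x=q@d['K'].T; return (x[:,:2]/x[:,2:]).squeeze()""")
open('h.py','w').write(s)
s=open('rim.py').read()
s=s.replace("np.array([proj(fn,[p[0]+r*np.cos(a),p[1]+r*np.sin(a),h+z0]) for a in t],np.float32)","proj(fn,np.c_[p[0]+r*np.cos(t),p[1]+r*np.sin(t),0*t+h+z0]).astype(np.float32)")
open('rim.py','w').write(s)
E
cat > /tmp/f.py <<'E'
import sys; sys.path.insert(0,'.')
from rim import *
o=monitor.get_obs(); print(o['clock'],o['eef_pos'],o['grip_width'])
for z in (.09,.1,.11): print(z,[fit(f,'middle',(.345,.296),z0=z,span=.016) for f in ('sc8','s8')])
for f in('sc8','s8'): print([fit(f,c,p,span=.02) for c,p in {'large':(.452,-.078),'small':(.443,.207)}.items()])
E
timeout 90 python3 /tmp/f.py
```

```text
[0.34354336 0.29554768 0.1364026 ] 0.06506238672289828
0.09 [(array([0.3349, 0.3078]), 11.2), (array([0.341 , 0.3009]), 30.1)]
0.1 [(array([0.3473, 0.3028]), 10.3), (array([0.3434, 0.2887]), 29.4)]
0.11 [(array([0.3607, 0.2969]), 9.7), (array([0.3458, 0.2764]), 27.9)]
[(array([ 0.452, -0.078]), 51.0), (array([0.444 , 0.2086]), 59.2)]
[(array([ 0.4499, -0.0786]), 57.5), (array([0.4408, 0.2066]), 58.7)]
c8.png
s8.npz
s8.png
sc8.npz
sc8.png
w8.npz
w8.png
34.425 [0.34388429 0.29581348 0.13672677] 0.0653390488977225
0.09 [(array([0.3349, 0.3078]), 11.2), (array([0.341 , 0.3009]), 30.1)]
0.1 [(array([0.3473, 0.3028]), 10.3), (array([0.3434, 0.2887]), 29.4)]
0.11 [(array([0.3607, 0.2969]), 9.7), (array([0.3458, 0.2764]), 27.9)]
[(array([ 0.452, -0.078]), 51.0), (array([0.444 , 0.2086]), 59.2)]
[(array([ 0.4499, -0.0786]), 57.5), (array([0.4408, 0.2066]), 58.7)]bash: kill: (-1725) - No such process
```

>>> move_arm --moves '[[[0.012,-0.04,0,0,0],[0.028,-0.1,0,0,0],[0.044,-0.155,0,0,0],[0.06,-0.21,0,0,0],[0.077,-0.27,0,0,0]]]'

```text
clock: 35.05
eef_pos: [0.4217, 0.0247, 0.1375]
tool_rot: [0.707, 0.707, 0.0, -0.0]
ft_force: [2.2, -0.4, -1.4]
grip_width: 0.0645
grasp_force: 66.7
```

>>> move_arm --moves '[[[0.015,-0.055,0,0,0],[0.03,-0.104,0,0,0],[0.03,-0.104,0,0,0],[0.03,-0.104,0,0,0],[0.03,-0.104,0,0,0]]]'

```text
clock: 35.67
eef_pos: [0.4509, -0.0765, 0.1375]
tool_rot: [0.707, 0.708, -0.0, -0.001]
ft_force: [0.2, 0.2, -1.0]
grip_width: 0.0649
grasp_force: 66.8
```

```bash
timeout 60 python3 - <<'E'
from rim import *
o=monitor.get_obs(); print(o['eef_pos'],o['grip_width']); snap('wrist','w9'); snap('scene','sc9'); snap('side','s9')
print(monitor.get_obs()['eef_pos'])
a=cv2.imread('pics/sc9.png')[150:280,220:340]; b=cv2.imread('pics/s9.png')[200:350,190:340];c=cv2.imread('pics/w9.png')
o=np.zeros((600,800,3),np.uint8); o[:325,:300]=cv2.resize(a,(300,325),interpolation=3); o[:330,300:630]=cv2.resize(b,(330,330),interpolation=3); o[330:600,:360]=cv2.resize(c,(360,270),interpolation=2); cv2.imwrite('pics/c10.png',o)
E
```

```text
[ 0.45090673 -0.07647645  0.13748391] 0.06488455485124245
[ 0.45132179 -0.07653049  0.13783383]
```

View pics/c10.png

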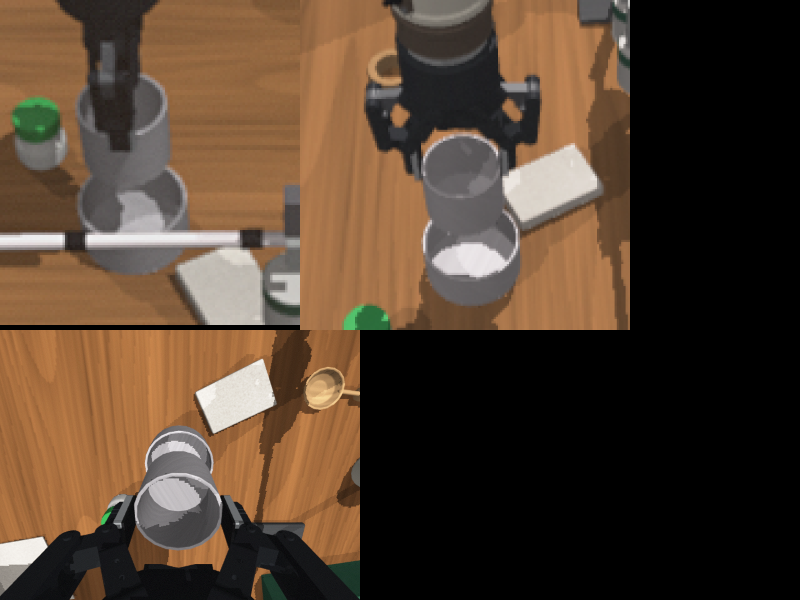

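The middle tin is held upright above the large one. I'll check its rim in the wrist and side views.

```bash
timeout 60 python3 - <<'E'
from rim import *
for z in (.09,.095,.1,.105): print(z,[fit(f,'middle',(.4513,-.0765),z0=z,span=.016) for f in ('w9','s9','sc9')])
print(fit('w9','large',(.452,-.078)))
E
```

```text
0.09 [(array([ 0.4513, -0.0819]), 34.2), (array([ 0.4489, -0.072 ]), 43.9), (array([ 0.4443, -0.0783]), 29.8)]
0.095 [(array([ 0.4511, -0.0786]), 63.8), (array([ 0.4494, -0.0758]), 42.9), (array([ 0.449 , -0.0777]), 30.7)]
0.1 [(array([ 0.4518, -0.0757]), 40.0), (array([ 0.4499, -0.0798]), 41.5), (array([ 0.4535, -0.0771]), 31.3)]
0.105 [(array([ 0.4551, -0.0722]), 17.5), (array([ 0.4504, -0.0837]), 39.7), (array([ 0.4583, -0.0765]), 31.7)]
(array([ 0.4515, -0.0781]), 45.1)
```

The fit gives rim z0≈0.096 and centre (0.451,-0.078), against the large tin at (0.4515,-0.078), so they are aligned. The floor should be met after lowering about 92 mm.

>>> move_arm --moves '[[[0,0,-0.03,0,0],[0,0,-0.06,0,0],[0,0,-0.08,0,0],[0,0,-0.088,0,0],[0,0,-0.09,0,0]]]'

```text
clock: 36.45
eef_pos: [0.4515, -0.0773, 0.0478]
tool_rot: [0.707, 0.707, -0.0, -0.0]
ft_force: [0.3, 0.5, -0.2]
grip_width: 0.0651
grasp_force: 66.7
```

>>> move_arm --moves '[[[0,0,-0.001,0,0],[0,0,-0.002,0,0],[0,0,-0.002,0,0]]]'

```text
clock: 36.83
eef_pos: [0.4518, -0.0777, 0.0462]
tool_rot: [0.707, 0.707, 0.0, 0.0]
ft_force: [0.0, 0.5, -1.0]
grip_width: 0.0649
grasp_force: 66.7
```

>>> move_arm --moves '[[[0,0,-0.001,0,0],[0,0,-0.0015,0,0],[0,0,-0.0015,0,0]]]'

```text
clock: 37.2
eef_pos: [0.4514, -0.0776, 0.0443]
tool_rot: [0.707, 0.707, -0.0, -0.0]
ft_force: [-0.2, 0.8, -1.7]
grip_width: 0.065
grasp_force: 66.7
```

>>> move_arm --moves '[[[0,0,-0.001,0,0],[0,0,-0.001,0,0]]]'

```text
clock: 37.45
eef_pos: [0.4516, -0.0778, 0.0437]
tool_rot: [0.707, 0.707, 0.0, 0.0]
ft_force: [-1.0, -0.3, 4.1]
grip_width: 0.0649
grasp_force: 67.2
```

Contact. I'll release, raise and go to the small tin.

>>> move_arm --moves '[[[0,0,0,0,60],[0,0,0,0,100],[0,0,0,0,100],[0,0,0.04,0,100],[0,0,0.1,0,100]]]'

```text
clock: 38.08
eef_pos: [0.4497, -0.0773, 0.1425]
tool_rot: [0.707, 0.707, -0.002, -0.002]
ft_force: [0.9, 0.4, 0.6]
grip_width: 0.0855
grasp_force: 0.0
```

>>> move_arm --moves '[[[0,0.06,0,0,100],[0,0.12,0,0,100],[-0.004,0.18,0,0,100],[-0.008,0.24,0,0,100],[-0.008,0.285,0,0,100]]]'

```text
clock: 38.7
eef_pos: [0.443, 0.2098, 0.1432]
tool_rot: [0.707, 0.708, 0.0, -0.0]
ft_force: [1.0, -0.9, -0.5]
grip_width: 0.0855
grasp_force: 0.0
```

>>> move_arm --moves '[[[0,0,0,0,100],[0,0,0,0,100],[0,0,0,0,100]]]'

```text
clock: 39.08
eef_pos: [0.4434, 0.2061, 0.1431]
tool_rot: [0.708, 0.706, -0.0, -0.0]
ft_force: [-0.0, -0.6, -0.4]
grip_width: 0.0854
grasp_force: 0.0
```

```bash
timeout 60 python3 - <<'E'
from rim import *
print(monitor.get_obs()['eef_pos']); [snap(a,b) for a,b in (('wrist','w10'),('scene','sc10'),('side','s10'))]
for f in ('w10','sc10','s10'): print(f,'small',fit(f,'small',(.443,.207)),'large',fit(f,'large',(.452,-.078)),'mid',fit(f,'middle',(.452,-.078),z0=.004))
E
```

```text
[0.44342549 0.20614581 0.14313182]
w10 small (array([0.4432, 0.2076]), 80.0) large (array([ 0.4571, -0.0821]), 1.2) mid (array([ 0.432, -0.098]), 0.0)
sc10 small (array([0.4434, 0.2084]), 54.9) large (array([ 0.4509, -0.0786]), 46.7) mid (array([ 0.4521, -0.0785]), 60.7)
s10 small (array([0.4408, 0.2067]), 59.5) large (array([ 0.4502, -0.0801]), 63.6) mid (array([ 0.4496, -0.0797]), 78.9)
```

The middle tin sits on the large tin's floor (concentric, rim fit good at +4 mm). Now the small tin at (0.443,0.2075).

>>> move_arm --moves '[[[0,0.001,-0.03,0,100],[0,0.001,-0.06,0,100],[0,0.001,-0.082,0,100],[0,0.001,-0.09,0,100],[0,0.001,-0.09,0,100]]]'

```text
clock: 39.85
eef_pos: [0.4435, 0.2079, 0.0533]
tool_rot: [0.707, 0.707, -0.0, -0.0]
ft_force: [0.0, -0.4, 0.9]
grip_width: 0.0853
grasp_force: 0.0
```

>>> move_arm --moves '[[[0,0,0,0,100],[0,0,0,0,0],[0,0,0,0,0],[0,0,0,0,0],[0,0,0,0,0]]]'

```text
clock: 40.48
eef_pos: [0.4438, 0.2087, 0.0544]
tool_rot: [0.707, 0.707, 0.001, 0.0]
ft_force: [-1.3, -0.2, 5.7]
grip_width: 0.0469
grasp_force: 61.4
```

>>> move_arm --moves '[[[0,0,0.003,0,0],[0,0,0.02,0,0],[0,0,0.06,0,0],[0,0,0.115,0,0],[0,0,0.115,0,0]]]'

```text
clock: 41.1
eef_pos: [0.4466, 0.2099, 0.173]
tool_rot: [0.707, 0.707, 0.005, 0.002]
ft_force: [1.3, 0.8, -1.1]
grip_width: 0.047
grasp_force: 61.9
```

>>> move_arm --moves '[[[0,-0.04,0,0,0],[0,-0.1,0,0,0],[0.004,-0.155,0,0,0],[0.008,-0.21,0,0,0],[0.008,-0.25,0,0,0]]]'

```text
clock: 41.72
eef_pos: [0.4508, -0.0437, 0.1673]
tool_rot: [0.708, 0.706, -0.001, -0.0]
ft_force: [1.0, 1.0, -1.0]
grip_width: 0.0468
grasp_force: 61.8
```

>>> move_arm --moves '[[[0,-0.025,0,0,0],[0,-0.036,0,0,0],[0,-0.036,0,0,0],[0,-0.036,0,0,0],[0,-0.036,0,0,0]]]'

```text
clock: 42.35
eef_pos: [0.4515, -0.0767, 0.1683]
tool_rot: [0.707, 0.708, 0.0, -0.0]
ft_force: [-0.1, 1.3, -0.3]
grip_width: 0.0471
grasp_force: 61.8
```

```bash
timeout 100 python3 - <<'E'
from rim import *
o=monitor.get_obs(); print(o['eef_pos'],o['grip_width']); [snap(a,b) for a,b in (('wrist','w11'),('scene','sc11'),('side','s11'))]
print(monitor.get_obs()['eef_pos'])
for z in (.1,.105,.11,.115): print(z,[fit(f,'small',(.451,-.078),z0=z,span=.012) for f in ('w11','s11')])
print([fit(f,'large',(.452,-.078)) for f in ('sc11','s11')],[fit(f,'middle',(.452,-.078),z0=.004) for f in ('sc11','s11','w11')])
E
```

```text
[ 0.45151406 -0.07668048  0.1682508 ] 0.047089213882809004
[ 0.45155259 -0.07701535  0.16834498]
0.1 [(array([ 0.4536, -0.0907]), 17.8), (array([ 0.4487, -0.0672]), 47.5)]
0.105 [(array([ 0.4521, -0.0827]), 53.8), (array([ 0.4492, -0.0712]), 47.3)]
0.11 [(array([ 0.4517, -0.0793]), 64.3), (array([ 0.4497, -0.0751]), 46.7)]
0.115 [(array([ 0.4519, -0.0764]), 52.8), (array([ 0.4503, -0.0792]), 46.0)]
[(array([ 0.4513, -0.0785]), 36.5), (array([ 0.4504, -0.0804]), 50.5)] [(array([ 0.4511, -0.0788]), 40.6), (array([ 0.4501, -0.0786]), 50.2), (array([ 0.4515, -0.0793]), 44.8)]
```

Small tin at (0.4518,-0.0785), bottom about 0.111; middle at (0.4515,-0.079). They are aligned, so lower about 103 mm.

>>> move_arm --moves '[[[0,-0.001,-0.03,0,0],[0,-0.001,-0.06,0,0],[0,-0.001,-0.085,0,0],[0,-0.001,-0.097,0,0],[0,-0.001,-0.1,0,0]]]'

```text
clock: 43.12
eef_pos: [0.4513, -0.0785, 0.068]
tool_rot: [0.707, 0.707, -0.0, -0.0]
ft_force: [-0.4, 0.7, -1.3]
grip_width: 0.0469
grasp_force: 61.8
```

>>> move_arm --moves '[[[0,0,-0.001,0,0],[0,0,-0.002,0,0],[0,0,-0.002,0,0]]]'

```text
clock: 43.5
eef_pos: [0.4519, -0.0787, 0.0668]
tool_rot: [0.707, 0.707, 0.0, 0.0]
ft_force: [-0.5, 0.8, -0.7]
grip_width: 0.0467
grasp_force: 61.8
```

>>> move_arm --moves '[[[0,0,-0.001,0,0],[0,0,-0.001,0,0]]]'

```text
clock: 43.75
eef_pos: [0.4515, -0.0787, 0.0654]
tool_rot: [0.707, 0.707, 0.0, 0.0]
ft_force: [0.8, 0.5, -1.6]
grip_width: 0.0471
grasp_force: 61.8
```

>>> move_arm --moves '[[[0,0,-0.001,0,0],[0,0,-0.001,0,0]]]'

```text
clock: 44.0
eef_pos: [0.4514, -0.0786, 0.0642]
tool_rot: [0.707, 0.707, -0.0, -0.0]
ft_force: [0.2, -0.5, -0.9]
grip_width: 0.0471
grasp_force: 61.8
```

>>> move_arm --moves '[[[0,0,-0.001,0,0],[0,0,-0.001,0,0]]]'

```text
clock: 44.25
eef_pos: [0.4514, -0.0786, 0.0632]
tool_rot: [0.707, 0.707, -0.0, -0.0]
ft_force: [0.6, 0.2, -0.0]
grip_width: 0.0468
grasp_force: 61.8
```

>>> move_arm --moves '[[[0,0,-0.001,0,0],[0,0,-0.001,0,0]]]'

```text
clock: 44.5
eef_pos: [0.4516, -0.0787, 0.0624]
tool_rot: [0.707, 0.707, 0.0, 0.0]
ft_force: [-0.6, -0.4, 0.8]
grip_width: 0.0471
grasp_force: 61.9
```

>>> move_arm --moves '[[[0,0,0,0,60],[0,0,0,0,100],[0,0,0,0,100],[0,0,0.04,0,100],[0,0,0.1,0,100]]]'

```text
clock: 45.12
eef_pos: [0.4498, -0.0783, 0.1617]
tool_rot: [0.707, 0.707, -0.001, -0.002]
ft_force: [0.9, -0.3, -1.3]
grip_width: 0.0854
grasp_force: 0.0
```

>>> move_arm --moves '[[[0,0,0.06,0,100],[-0.04,0.04,0.09,0,100],[-0.08,0.08,0.12,0,100],[-0.1,0.13,0.12,0,100],[-0.1,0.18,0.12,0,100]]]'

```text
clock: 45.75
eef_pos: [0.3503, 0.1024, 0.2835]
tool_rot: [0.707, 0.707, 0.001, 0.001]
ft_force: [1.2, -0.4, 0.3]
grip_width: 0.0854
grasp_force: 0.0
```

>>> move_arm --moves '[[[0,0.02,0,0,100],[0,0.02,0,0,100],[0,0.02,0,0,100]]]'

```text
clock: 46.12
eef_pos: [0.3514, 0.1209, 0.2822]
tool_rot: [0.707, 0.707, -0.0, 0.0]
ft_force: [-0.3, 0.5, 0.2]
grip_width: 0.0854
grasp_force: 0.0
```

```bash
timeout 100 python3 - <<'E'
from rim import *
print(monitor.get_obs()['eef_pos']); [snap(a,b) for a,b in (('scene','sc12'),('side','s12'))]
for f in ('sc12','s12'): print(f,fit(f,'large',(.452,-.078)),fit(f,'middle',(.452,-.078),z0=.004),fit(f,'small',(.452,-.078),z0=.008))
a=cv2.imread('pics/sc12.png')[155:300,155:475]; b=cv2.imread('pics/s12.png')[130:360,190:400]
o=np.zeros((600,800,3),np.uint8); o[:290,:640]=cv2.resize(a,(640,290),interpolation=3); o[290:600,:283]=cv2.resize(b,(283,310),interpolation=3)
o[290:600,300:610]=cv2.resize(cv2.imread('pics/s12.png')[260:350,230:320],(310,310),interpolation=3); cv2.imwrite('pics/c11.png',o)
E
```

```text
[0.35136798 0.12092195 0.28222263]
sc12 (array([ 0.4523, -0.0783]), 39.2) (array([ 0.4508, -0.0791]), 43.6) (array([ 0.4508, -0.0789]), 63.7)
s12 (array([ 0.45  , -0.0796]), 62.4) (array([ 0.4497, -0.0793]), 64.4) (array([ 0.4486, -0.0799]), 72.9)
```

View pics/c11.png

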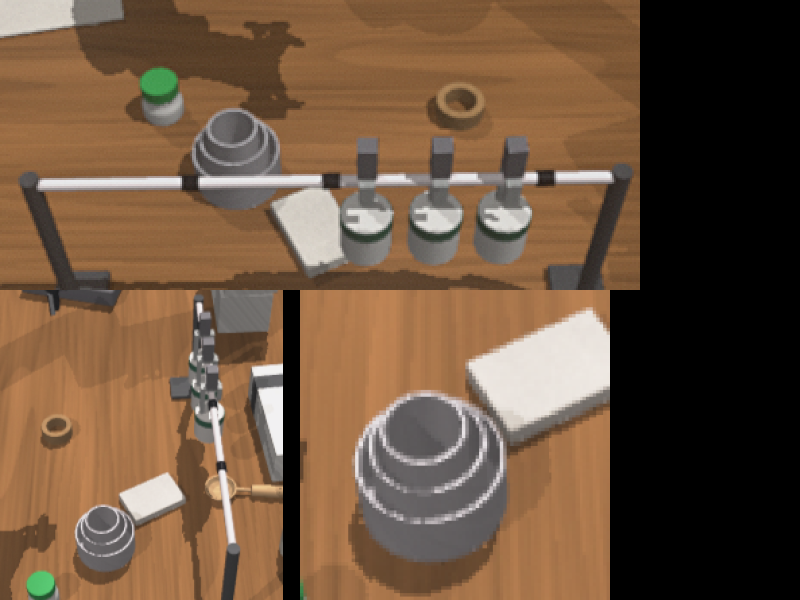

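The tins are nested concentrically and upright, the three sample tins hang in the bay, and the bystanders have not moved. Handing in.

```bash
python3 -c "
from workcell import job; print(job.job_done())"
```

```text
the job is handed in; nothing more can be done
None
```

The three measuring tins are nested in size order on the table, all three sample tins were hooked around the single band and then slid into the bay to hang freely, and the job is handed in; no verdict came back.

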